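# Fold the tool bay's door back and make up the trimming kit

## Task

Get the potter's tool bay ready for trimming: first push its bifold door at the fold hinge, into the bay, and fold both panels all the way back to the side they are hinged on. Then lay the tools into the kit tray inside in order of use, next to the knife that is already there: first the loop tool in the middle place, then the ball-ended tool in the last one, each set down, not dropped, and let go, with its handle centred across both rests and its working end towards the back of the bay like the knife's. Leave the knife and the other things on the table as they are.

Things in the scene. Friction and masses are not known exactly. Their poses are not given: they have to be found in the camera images.
- door (a joint): Angle of the bifold door's first panel about its hinge on the left post (robot's view): 0 = shut, both panels flat in the doorway; grows as the fold moves into the bay; 1.42 = stop, panels side by side. The second panel follows: its free end slides along the straight track to the left post. The door has friction, stays where it is left, and needs about 1 to 5 N at the fold when ajar.
- bay_sill (a point): Open-topped pale laminate tool bay with wooden door, 300 wide, 325 deep, fixed. This point: middle of the doorway on the track line, on the bay's floor, 12 above the table. x points into the bay (away from the robot), y along the track to the hinged side, z up. Doorway 260 wide, posts 150 high; side walls 90 high at y = +-144, back wall 72 high at x = 304 (wall centres, 12 thick).
- jamb_hinge (a point): Upper end of the hinge axis (vertical) of the first panel at the left post: at x 0, y +130 of bay_sill, 151 above the table, on the panel's mid-plane.
- fold_hinge (a point): Upper end of the vertical fold hinge between the two panels, on their mid-plane, 130 from the jamb hinge. Pushed from the robot's side into the bay it makes both panels fold up. Each panel is 130 wide, 136 high, 10 thick; upper edges 151 above the table, nothing above them.
- track_end (a point): Upper corner of the second panel's free end, which slides along the track; on its mid-plane, 130 from the fold hinge, 151 above the table.
- tray: Wooden kit tray, fixed in the bay: 190 deep, 162 wide, walls 22 high, floor 6 thick. Origin under its centre, x to the back. Two cross rests, 12 thick, 80 apart (centres), tops 32 above the table; 14 high, 8 thick studs on them divide three places side by side, 50 apart, 42 wide in the clear. Between the rests 68 of length and 14 of depth under a tool are free for fingertips.
- place_middle (a point): Where the middle of the handle belongs in the tray's middle place: 7.5 above the rests, half-way between them, 39.5 above the table. x of this point runs along the place towards the back of the bay (a laid tool's x must point the same way), y to its left, z up.
- place_last (a point): The same point of the last place of the kit tray, on the side away from the knife, 50 to the right of the middle place. x of this point runs along the place towards the back of the bay (a laid tool's x must point the same way), y to its left, z up.
- knife_mid (a point): Modelling knife that already lies in the tray's first place, the left one: flat steel blade 45 long, 12 high; straight square-section wooden handle 110 long, 15 wide, 15 high, about 45 g; the working end sticks out 40 mm past the handle's +x end. This point is the middle of the handle, half-way up (7.5 mm above what it lies on); x runs along the handle to the working end, z up.
- loop_mid (a point): Loop (trimming) tool: its end is a flat round steel wire loop about 36 across; straight square-section wooden handle 110 long, 15 wide, 15 high, about 45 g; the working end sticks out 40 mm past the handle's +x end. This point is the middle of the handle, half-way up (7.5 mm above what it lies on); x runs along the handle to the working end, z up.
- loop_tip (a point): Far end of the loop tool's wire loop, 95 from loop_mid.
- ball_mid (a point): Ball-ended tool (stylus): its end is a thin steel rod with a 13 ball; straight square-section wooden handle 110 long, 15 wide, 15 high, about 45 g; the working end sticks out 40 mm past the handle's +x end. This point is the middle of the handle, half-way up (7.5 mm above what it lies on); x runs along the handle to the working end, z up.
- ball_tip (a point): Far end of the ball, 95 from ball_mid.
- cup_a: Bystander: upturned grey clay cup, 68 across, 72 high, beyond the tools. Origin under its centre.
- cup_b: Bystander: another such cup, to the robot's right.
- dish: Bystander: small clay dish, 56 across, 30 high, in the bay's back left corner. Origin under its centre.
- bowl: Bystander: upturned clay bowl, 156 across, 72 high, left of the bay. Origin under its centre.
- post_pot: Bystander: little stoppered clay pot, 66 across, 110 high, left of the bay. Origin under its centre.
- brush: Bystander: brush lying to the right beyond the tools.
- bat: Bystander: loose plywood bat, 120 x 90 x 18 high, near the robot on its right. Origin under its centre.
Mind the look-alikes: they are no part of the job. Leave any green or orange look-alike of the part that bears loop_mid alone. What is shaped like the part that bears ball_mid but red is not meant.

How it is judged:
On the way, in this order (a step that is already met when the one before it is completed fails the run):
1. the door is folded back: the first panel turned more than 1.25 rad (value of joint door above 1.25 rad), for 0.2 s.
2. the loop tool lies in the tray's middle place and is let go (value of joint door above 1.25 rad and x of loop_mid in the frame of place_middle between -0.018 and 0.018 m and y of loop_mid in the frame of place_middle between -0.018 and 0.018 m and z of loop_mid in the frame of place_middle between -0.007 and 0.007 m and angle between the x axis of loop_mid and the x axis of place_middle, either way round below 0.22 rad and x of loop_tip in the frame of place_middle above 0.06 m and contact force between the fingers and loop below 0.1 N and linear speed of loop below 0.05 m/s), for 0.2 s.
3. the ball-ended tool lies in the tray's last place and is let go (value of joint door above 1.25 rad and x of ball_mid in the frame of place_last between -0.018 and 0.018 m and y of ball_mid in the frame of place_last between -0.018 and 0.018 m and z of ball_mid in the frame of place_last between -0.007 and 0.007 m and angle between the x axis of ball_mid and the x axis of place_last, either way round below 0.22 rad and x of ball_tip in the frame of place_last above 0.06 m and contact force between the fingers and ball below 0.1 N and linear speed of ball below 0.05 m/s), for 0.2 s.
At the end, for the whole second after the job is handed in: Door folded back beyond 1.25 of 1.42 rad, at rest; loop tool in the middle place, ball-ended tool in the last, each handle middle within 18 mm along and across and 7 mm in height of its place's point, within 0.22 rad of its direction, working end to the back, let go, at rest (all of step 3 and velocity of joint door below 0.05 rad/s and x of loop_mid in the frame of place_middle between -0.018 and 0.018 m and y of loop_mid in the frame of place_middle between -0.018 and 0.018 m and z of loop_mid in the frame of place_middle between -0.007 and 0.007 m and angle between the x axis of loop_mid and the x axis of place_middle, either way round below 0.22 rad and x of loop_tip in the frame of place_middle above 0.06 m and contact force between the fingers and loop below 0.1 N and linear speed of loop below 0.05 m/s); the robot touches nothing.
It fails at once if a bystander (cup, dish, bowl, brush, little pot or wooden bat) is pushed more than 40 mm (distance of any of cup_a, cup_b, dish, bowl, brush, post_pot, bat from where it was at the start of the episode above 0.04 m).
It fails at once if a tool is let go in mid-air, its middle more than 90 mm above the table ((height (world z) of loop_mid above 0.09 m and contact force between the fingers and loop below 0.02 N) or (height (world z) of ball_mid above 0.09 m and contact force between the fingers and ball below 0.02 N)).
It fails at once if the knife is moved more than 20 mm (distance of knife_mid from where it was at the start of the episode above 0.02 m).
It also fails if it takes over 72 s, if anything falls off the work surface, if the arm or the gripper's body presses on something with over 40 N, if the wrist force passes 120 N, or if a joint passes its speed limit or range.

## Robot

A 6-joint arm with a two-finger parallel gripper is mounted at the origin on the work surface. World frame = base frame: x ahead of the robot, y to its left, z up, the work surface at z = 0. Lengths are in m, angles in rad, forces in N, time in s.
With the tool pointing down it reaches from about 0.35 to 0.85 m from the base axis. Payload 8.1 kg.
Tool frame: the origin (TCP) lies on the centre line of the jaws, within the pads' length; the fingertips stand 11 mm ahead of it and the grasp point (between the pads) lies 8 mm behind it (tip_reach is the z of the fingertips in the tool frame, in m); z points along the fingers, y is the direction in which the jaws open and shut (so a half turn about z gives the same grasp; the last joint's range is limited). The gripper opens to 93 mm and grips with 3 to 60 N. Pads are 15 mm wide; open, the fingers measure 128 mm over their backs; the gripper's body (75 mm by 188 mm) begins 65 mm behind the grasp point.
Start: joints at [-1.291, 0.13, 1.488, -0, 1.523, -0.085], TCP at [0.214, -0.561, 0.23] pointing down, gripper open.
Joint ranges: [-2.96, 2.96], [-0.89, 2.26], [0.02, 2.5], [-1.34, 4.48], [0, 2.73], [-2.66, 2.66]. Speed limits (rad/s): [2.39, 2.39, 2.79, 3.14, 3.14, 3.14].

## Interface

Orientations are given as a rotation vector (axis times angle).
In Python, from plant import read_state, read_camera, camera_params, close_job, silhouettes, tip_of, tip_reach gives the robot as it stands.
- The arm moves only by the shell command python3 -m creep 'ROWS' [FORCE]. ROWS is JSON, a list of rows, each a list of 5 numbers: the shift along the tool's x, y, z in m, then the turn about the tool's z in rad, then the closure in counts, from 0 (fully open) to 255 (shut). In form: [[dx, dy, dz, twist, gripper], ...]. A call has 1 to 12 rows; each row shifts and turns the commanded pose from where the row before left it, along the tool's axes as they then stand; what a row does not reach is not made up. A row lasts 1/12 s, in which the tool goes at most 41.7 mm and 7.16 degrees, less where a joint would pass 70% of its speed; a pose out of reach is approached as far as the arm can. A call is refused whole if a number of a shift passes 0.0417 or a number of a turn 0.125, either way. A call with a gripper value outside its range is refused whole. The fingers move at their own pace and stop on an object; FORCE is the grip in N (left out, the last holds). Time passes only in rows, so rows that do not move let the fingers close. It gives the time, the measured TCP pose, the force and the opening at its end, in the units of the state.
- read_state(): the state, without advancing time (a new reading comes with each control period).
- read_camera(name): name is "side" or "top"; returns the picture (480x640x3 uint8, red, green, blue); there is no depth.
- camera_params(name): a dict with "fov_y" (degrees; the focal length in pixels is half the picture's height over the tangent of half this angle, whatever the lens; pixels are square), "cx", "cy" (the principal point, pixels), "k1" (the pictures are not rectified: a ray, as slopes to the right and down, at radius r is drawn at 1 + k1 r^2 times it, then the intrinsics apply), "position" and "rotation" of the camera in the world. Camera axes: x right, y down, z forward; pixel columns grow to the right and rows downward; lengths in m; the calibration is good to about 2 mm. A picture is of the moment at which its call begins. camera_params takes no time and is no camera call.
- close_job(): hands the job in, once; it reports no verdict.
Trained networks look in the newest picture that a camera, given by its name, has taken for a name from the list of things; names that differ only in an ending like _2 or _b are one class to them, and where a whole thing is asked for, a point or a joint stands for the part that bears it (a point fixed in the world has none). Each returns a list of dicts, best first, with "confidence" (0 to 1); they miss things now and then, are a little off and sometimes report something else, mostly with a low value. They report only what shows in the picture. A call takes as long as a camera call. They do not tell look-alikes from the thing itself.
- silhouettes(camera, query): "region" (480x640 bool, what is visible of it) and "pixel" ([column, row] in pixels, amid what is visible of it).
- tip_of(camera, query): "pixel" ([column, row] in pixels: a listed point, or the origin of a listed thing).
The state is a dict: "t": time; "q": joint angles; "dq": joint speeds; "joint_torque": joint torques, N m; "tool_pos": TCP position; "orientation": TCP orientation; "force": force on the tool from outside, world axes, zero at the start; "wrist_torque": the same for the moment, N m; "opening": finger opening in m.
Only numpy, scipy, OpenCV 4.12 (cv2) and the standard library are available. Lean on these libraries where they do the work, as an engineer would, in place of code of your own. Each camera call takes 0.05 s, during which the arm holds its last target.

## Working session

There is one attempt and no reset: what is moved stays moved. The work goes in short steps, Python scripts to look and compute and a shell command to move; the robot and the scene stay as the last step left them, time stands still between calls to the robot, and variables do not carry over. Pictures are saved under pics/ and viewed, and the job is handed in when it is done.

```bash
ls; mkdir -p pics; python3 - <<'E'
from plant import *
import cv2
s=read_state();print(s)
print(tip_reach)
for c in("side","top"):
    im=read_camera(c);cv2.imwrite(f"pics/{c}0.png",im[:,:,::-1]);print(c,camera_params(c))
E
```

```text
pics
{'t': 0.0, 'q': array([-1.29141055e+00,  1.31153656e-01,  1.48924517e+00,  1.24740319e-05,
        1.52298295e+00, -8.54010681e-02]), 'dq': array([ 2.58452828e-03, -9.94739941e-06,  1.76577188e-03, -9.51069598e-05,
       -1.84871457e-04,  1.15248085e-03]), 'joint_torque': array([ 6.62288357e-05, -5.59847617e+01, -4.91747940e+01,  7.69971055e-02,
        3.56530782e-02, -1.87201431e-04]), 'tool_pos': array([ 0.21392809, -0.55999964,  0.22861064]), 'orientation': array([-3.08772892e+00, -5.69509895e-01,  2.52532260e-04]), 'force': array([-0.6811018 , -0.48566734,  0.08976366]), 'wrist_torque': array([-0.00154398, -0.04649265,  0.01493436]), 'opening': 0.09296133441587535}
0.011
side {'fov_y': 53.047134168166615, 'cx': 316.9166420659287, 'cy': 239.44113565924704, 'k1': -0.06348591985239864, 'position': array([0.41461015, 0.6075268 , 0.9036934 ]), 'rotation': array([-0.16010951,  2.90111126, -1.05388065])}
top {'fov_y': 49.513840872318035, 'cx': 324.3940923757711, 'cy': 241.10833585902157, 'k1': -0.12248328533337617, 'position': array([ 0.32838334, -0.071564  ,  1.63148939]), 'rotation': array([-2.15012639,  2.15562771, -0.14379163])}
```

View pics/side0.png

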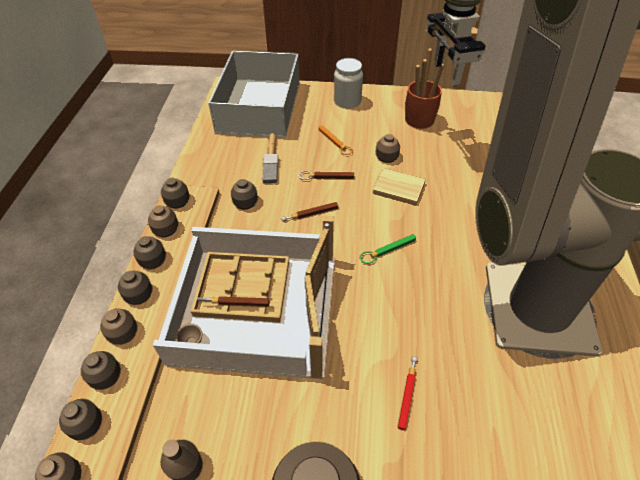

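View pics/top0.png

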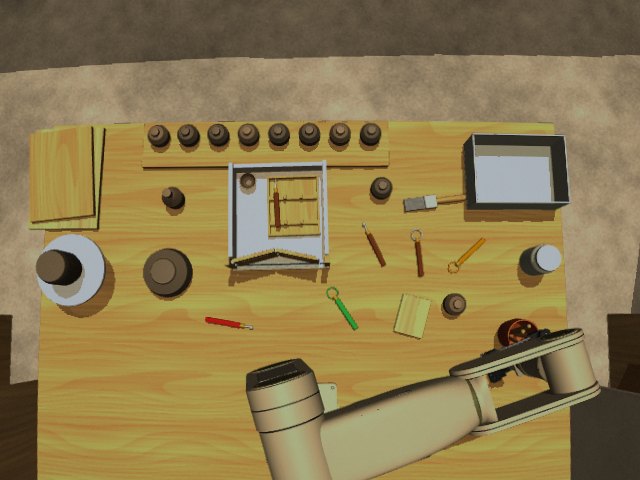

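The side view shows the bay at (250,300) with the door ajar. The top view has the same tools:
- **Loop tools:** brown (418,252), green (342,308) and orange (467,255). The brown one is meant, since green and orange are excluded.
- **Ball tools:** brown (373,245) and red (229,323). The brown one is meant, since red is excluded.

I'll confirm both in an enlarged crop and measure.

```bash
cat > h.py <<'E'
import numpy as np, cv2
from plant import *
from scipy.spatial.transform import Rotation as R
from scipy.optimize import least_squares
P={c:camera_params(c) for c in("side","top")}
def proj(c,X):
    p=P[c];Rm=R.from_rotvec(p['rotation']).as_matrix()
    v=(np.atleast_2d(X)-p['position'])@Rm
    s=v[:,:2]/v[:,2:];r2=(s**2).sum(1,keepdims=True)
    f=240/np.tan(np.radians(p['fov_y']/2))
    return f*s*(1+p['k1']*r2)+[p['cx'],p['cy']]
def ray(c,px):
    p=P[c];f=240/np.tan(np.radians(p['fov_y']/2))
    d=(np.array(px,float)-[p['cx'],p['cy']])/f;s=d.copy()
    for _ in range(30): s=d/(1+p['k1']*(s@s))
    return p['position'],R.from_rotvec(p['rotation']).as_matrix()@np.array([*s,1])
def atz(c,px,z):
    o,d=ray(c,px);return o+d*(z-o[2])/d[2]
def tri(a,b):
    A=[];B=[]
    for c,px in(("side",a),("top",b)):
        o,d=ray(c,px);d/=np.linalg.norm(d);M=np.eye(3)-np.outer(d,d);A.append(M);B.append(M@o)
    return np.linalg.lstsq(np.vstack(A),np.hstack(B),rcond=None)[0]
E
python3 - <<'E'
from h import *
np.set_printoptions(precision=4,suppress=True)
Z=dict(loop_mid=.0075,loop_tip=.0075,ball_mid=.0075,ball_tip=.0075,place_middle=.0395,place_last=.0395,knife_mid=.0395,fold_hinge=.151,jamb_hinge=.151,track_end=.151,bay_sill=.012,tray=0)
ims={c:read_camera(c) for c in P}
for q,z in Z.items():
    for c in P:
        for d in tip_of(c,q)[:4]:
            print(q,c,np.array(d['pixel']).round(1),round(d['confidence'],2),atz(c,d['pixel'],z))
a=cv2.resize(ims['top'][210:340,300:500],None,fx=3,fy=3)
b=cv2.resize(ims['side'][110:270,260:430],None,fx=2.4,fy=2.4)
cv2.imwrite('pics/crop0.png',a[:,:,::-1]);cv2.imwrite('pics/crop1.png',b[:,:,::-1])
E
```

```text
loop_mid side [392.4 243.8] 0.84 [ 0.3291 -0.1428  0.0075]
loop_mid side [335.2 173.3] 0.54 [ 0.4888 -0.3786  0.0075]
loop_mid side [333.3 136.7] 0.53 [ 0.5089 -0.5383  0.0075]
loop_mid side [315.1 334.5] 0.38 [0.4858 0.1205 0.0075]
loop_mid top [474.  249.8] 0.72 [ 0.5164 -0.5475  0.0075]
loop_mid top [347.9 313.9] 0.63 [ 0.3177 -0.1449  0.0075]
loop_mid top [421.2 255.3] 0.47 [ 0.4996 -0.3776  0.0075]
loop_tip side [298.2 175.9] 0.89 [ 0.5887 -0.3579  0.0075]
loop_tip side [361.1 256.8] 0.81 [ 0.4019 -0.0953  0.0075]
loop_tip side [349.6 152.2] 0.57 [ 0.4557 -0.4721  0.0075]
loop_tip side [333.1 172.1] 0.47 [ 0.495  -0.3829  0.0075]
loop_tip top [329.3 286.7] 0.68 [ 0.4022 -0.0876  0.0075]
loop_tip top [449.2 271.2] 0.52 [ 0.4489 -0.4653  0.0075]
loop_tip top [417.5 232.9] 0.48 [ 0.5709 -0.3677  0.0075]
ball_mid side [404.1 400.1] 0.87 [0.3002 0.2428 0.0075]
ball_mid side [186.2 467.8] 0.63 [0.6814 0.4106 0.0075]
ball_mid side [317.6 209.3] 0.61 [ 0.5215 -0.238   0.0075]
ball_mid top [375.1 249.7] 0.77 [ 0.5178 -0.2321  0.0075]
ball_mid top [222.  318.6] 0.45 [0.3031 0.2464 0.0075]
[... 1021 characters left out ...]
9 [0.4717 0.1898 0.151 ]
jamb_hinge side [270.8 157.6] 0.56 [ 0.6352 -0.2606  0.151 ]
jamb_hinge top [232.4 260.4] 0.6 [0.4711 0.1913 0.151 ]
track_end side [327.8 224. ] 0.92 [ 0.4783 -0.0626  0.151 ]
track_end top [316.3 253.7] 0.73 [ 0.49   -0.0493  0.151 ]
track_end top [450.9 302.5] 0.49 [ 0.3488 -0.4328  0.151 ]
track_end top [276.8 250.8] 0.16 [0.4986 0.0639 0.151 ]
bay_sill side [319.5 307.7] 0.71 [0.4836 0.0572 0.012 ]
bay_sill side [247.  282.1] 0.15 [0.654  0.0077 0.012 ]
bay_sill top [280.2 263.4] 0.78 [0.4749 0.0656 0.012 ]
tray side [243.4 289.3] 0.97 [0.6613 0.0201 0.    ]
tray side [322.4 306.2] 0.73 [0.4786 0.0453 0.    ]
tray top [417.2 233. ] 0.16 [ 0.5717 -0.3681  0.    ]
```

```bash
python3 - <<'E'
import cv2,numpy as np
a=cv2.imread('pics/crop0.png');b=cv2.imread('pics/crop1.png')
a=cv2.resize(a,None,fx=.65,fy=.65)
h=max(a.shape[0],b.shape[0]);w=a.shape[1]+b.shape[1]
o=np.zeros((h,w,3),np.uint8);o[:a.shape[0],:a.shape[1]]=a;o[:b.shape[0],a.shape[1]:]=b
cv2.imwrite('pics/crop2.png',o);print(o.shape)
E
```

```text
(384, 798, 3)
```

View pics/crop2.png

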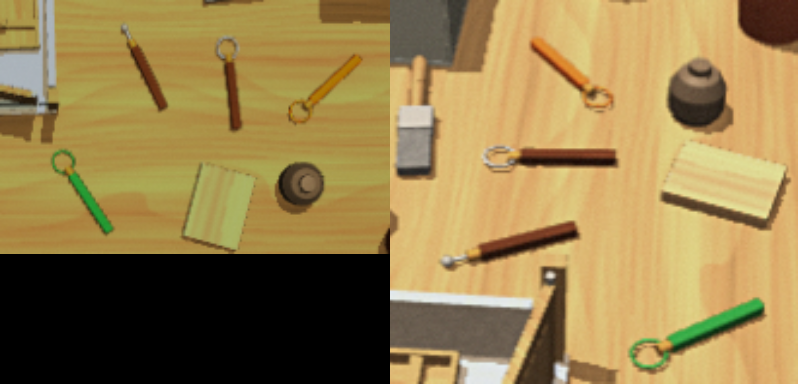

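The crop confirms that the meant tools are the dark brown loop tool with the steel loop and the brown ball stylus, and that the others are coloured copies. Next I'll fit the bay pose and handle lines precisely.

```bash
python3 - <<'E'
from h import *
np.set_printoptions(precision=4,suppress=True)
ims={c:cv2.imread(f'pics/{c}0.png') for c in P}
# handles: dark brown mask near estimates
for nm,est in(("loop",(.494,-.378)),("ball",(.52,-.235)),("knife",(.643,.082))):
  zc=.0395 if nm=="knife" else .0075
  for c in P:
    hsv=cv2.cvtColor(ims[c],cv2.COLOR_BGR2HSV)
    m=((hsv[...,2]<135)&(hsv[...,1]>100)&((hsv[...,0]<13)|(hsv[...,0]>170))).astype(np.uint8)
    u,v=proj(c,[*est,zc])[0]
    n,l,st,ce=cv2.connectedComponentsWithStats(m)
    best=min((i for i in range(1,n) if st[i,4]>60),key=lambda i:np.hypot(*(ce[i]-[u,v])))
    pts=np.argwhere(l==best)[:,::-1]
    W=np.array([atz(c,p,zc+.003)[:2] for p in pts])
    r=cv2.minAreaRect((W*1000).astype(np.float32))
    mu=W.mean(0);e,ev=np.linalg.eigh(np.cov((W-mu).T));d=ev[:,1]*np.sign(ev[0,1])
    t=(W-mu)@d
    print(nm,c,len(pts),'centre',np.array(r[0])/1000,'size',r[1],'yaw',np.arctan2(d[1],d[0]),'ctr2',mu+d*(t.max()+t.min())/2)
a=cv2.resize(ims['top'][150:280,215:345],None,fx=4.6,fy=4.6,interpolation=cv2.INTER_CUBIC)
b=cv2.resize(ims['side'][210:390,145:355],None,fx=3.3,fy=3.3,interpolation=cv2.INTER_CUBIC)
cv2.imwrite('pics/bt.png',a);cv2.imwrite('pics/bs.png',b)
E
```

```text
loop side 216 centre [ 0.4925 -0.3662] size (106.50012969970703, 24.13835334777832) yaw 0.0779298161842169 ctr2 [ 0.4924 -0.3663]
loop top 139 centre [ 0.4893 -0.3694] size (105.22270202636719, 13.318456649780273) yaw 0.08571976368370496 ctr2 [ 0.4893 -0.3695]
ball side 243 centre [ 0.5215 -0.2322] size (107.39090728759766, 23.27851104736328) yaw 0.4553950921858965 ctr2 [ 0.5218 -0.233 ]
ball top 143 centre [ 0.5182 -0.2345] size (106.88067626953125, 12.779335021972656) yaw 0.4368598838062466 ctr2 [ 0.5182 -0.2345]
knife side 363 centre [0.6443 0.0777] size (107.45641326904297, 20.10555076599121) yaw 0.06349947573096285 ctr2 [0.6443 0.077 ]
knife top 150 centre [0.6406 0.0766] size (105.38250732421875, 13.538469314575195) yaw 0.06577368775418038 ctr2 [0.6406 0.0765]
```

View pics/bt.png

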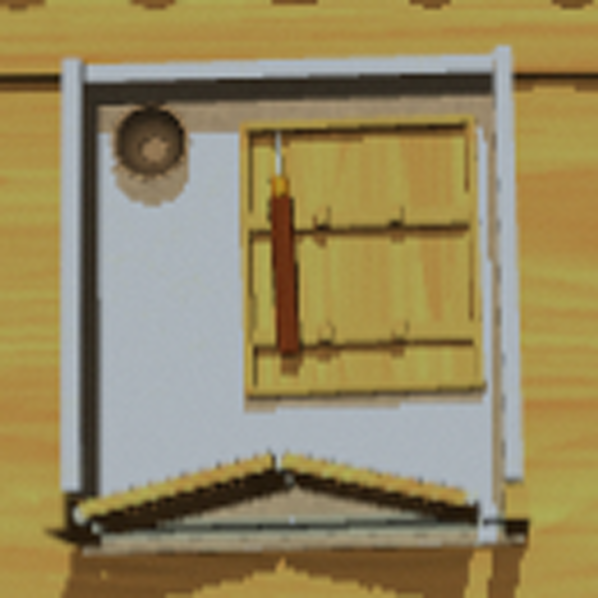

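View pics/bs.png

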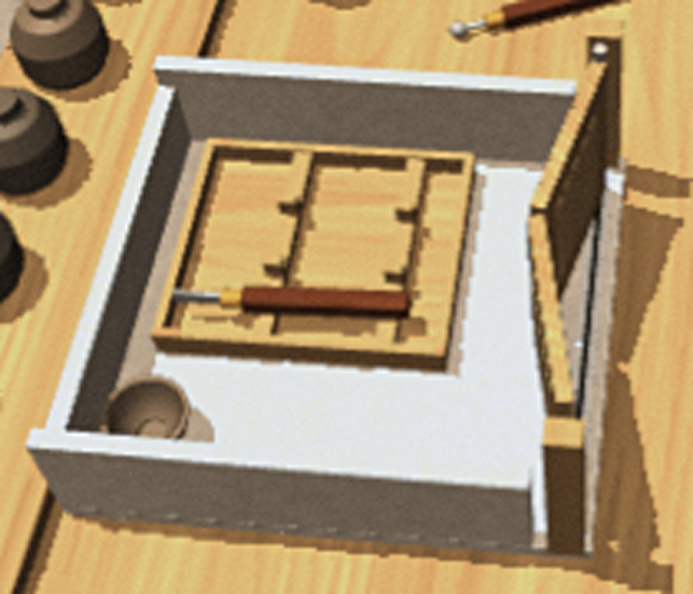

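```bash
cat >> h.py <<'E'
def s2(x,y): return np.array([x/3.3+145,y/3.3+210])
def t2(x,y): return np.array([x/4.6+215,y/4.6+150])
E
python3 - <<'E'
from h import *
np.set_printoptions(precision=4,suppress=True)
L=np.array([[.095,.081],[.095,-.081],[-.095,-.081],[-.095,.081]])
S=[(155,340),(208,140),(473,155),(446,355)];T=[(242,122),(474,117),(483,388),(248,394)]
def fit(obs):
    Z=.034
    def res(p):
        c,s=np.cos(p[2]),np.sin(p[2]);W=np.c_[L@np.array([[c,s],[-s,c]])+p[:2],np.full(4,Z)]
        return np.concatenate([(proj(k,W)-o).ravel() for k,o in obs])
    r=least_squares(res,[.64,.02,0]);return r.x,r.fun
So=("side",np.array([s2(*p) for p in S]));To=("top",np.array([t2(*p) for p in T]))
for o in([So],[To],[So,To]): print(*fit(o))
for nm,p,q in(("L",(63,60),(62,490)),("R",(510,47),(522,480)),("Linner",(81,60),(79,490))):
    a,b=atz("top",t2(*p),.09),atz("top",t2(*q),.09);print(nm,a,b,np.arctan2(*(a-b)[1::-1]))
for nm,p,q in(("L",(35,435),(533,487)),("R",(158,65),(575,88))):
    a,b=atz("side",s2(*p),.09),atz("side",s2(*q),.09);print(nm,a,b,np.arctan2(*(a-b)[1::-1]))
print('jamb',tri((317.2,330.3),(232.4,260.4)),'fold',tri((306.7,272.6),(276.5,251)),'end',tri((327.8,224),(316.3,253.7)))
E
```

```text
[0.6582 0.0275 0.0451] [-0.6029 -0.3349 -0.4043  0.2557  0.5422 -0.3678  0.4562  0.298 ]
[0.6555 0.0234 0.0281] [-0.2486  0.0187  0.5564 -0.5114  0.3742  0.0891 -0.6802  0.3731]
[0.6574 0.0259 0.0387] [-0.2381 -1.1915  0.3487 -0.4319  1.1567 -0.6511  0.6417 -0.0723 -1.3482
 -0.2882 -0.5712 -1.3527 -0.1209 -0.8074 -1.1494  0.0278]
L [0.7771 0.2207 0.09  ] [0.4887 0.2142 0.09  ] 0.022383676769154936
R [ 0.7842 -0.0778  0.09  ] [ 0.4946 -0.0847  0.09  ] 0.023825735879284916
Linner [0.7769 0.2086 0.09  ] [0.4887 0.2031 0.09  ] 0.01898984019899634
L [0.7784 0.215  0.09  ] [0.4893 0.2145 0.09  ] 0.0019062059224000988
R [ 0.7856 -0.0683  0.09  ] [ 0.4985 -0.0774  0.09  ] 0.031986986887868024
jamb [0.4712 0.191  0.153 ] fold [0.5025 0.0651 0.1481] end [ 0.4826 -0.0494  0.1666]
```

```bash
python3 - <<'E'
from h import *
np.set_printoptions(precision=4,suppress=True)
S=[(275,268),(290,207),(395,275),(407,213)]
T=[(322,224),(397,219),(328,341),(399,336)]
print(np.array([atz("side",s2(*p),.042) for p in S]));print(np.array([atz("top",t2(*p),.042) for p in T]))
print(np.mean([atz("side",s2(*p),.042) for p in S],0),np.mean([atz("top",t2(*p),.042) for p in T],0))
# overlay hypotheses
x0=np.array([.642,.0265]);
for c,f in(("side","bs"),("top","bt")):
    im=cv2.imread(f'pics/{f}.png');sc,ox,oy=(3.3,145,210) if c=="side" else (4.6,215,150)
    for yaw,col in((.036,(255,0,0)),):
        d=np.array([np.cos(yaw),np.sin(yaw)]);n=np.array([-d[1],d[0]])
        for sx in(-.04,.04):
            for e in(-.006,.006):
                pp=[np.r_[x0+d*(sx+e)+n*y,.032] for y in(-.075,.075)]
                q=(proj(c,pp)-[ox,oy])*sc
                cv2.line(im,*[tuple(map(int,k)) for k in q],col,1)
            for y in(-.025,.025):
                q=(proj(c,[np.r_[x0+d*sx+n*y,z] for z in(.032,.046)])-[ox,oy])*sc
                cv2.line(im,*[tuple(map(int,k)) for k in q],(0,255,0),2)
    cv2.imwrite(f'pics/ov_{f}.png',im)
a=cv2.imread('pics/ov_bs.png')[100:400,130:500];b=cv2.imread('pics/ov_bt.png')[90:420,220:520]
o=np.zeros((330,680,3),np.uint8);o[:300,:370]=a;o[:,375:675]=b;cv2.imwrite('pics/ov.png',o)
E
```

```text
[[0.6813 0.0558 0.042 ]
 [0.6825 0.0064 0.042 ]
 [0.602  0.0526 0.042 ]
 [0.6031 0.0029 0.042 ]]
[[ 0.6747  0.0499  0.042 ]
 [ 0.6779 -0.001   0.042 ]
 [ 0.5942  0.0452  0.042 ]
 [ 0.5975 -0.0026  0.042 ]]
[0.6422 0.0294 0.042 ] [0.6361 0.0229 0.042 ]
```

View pics/ov.png

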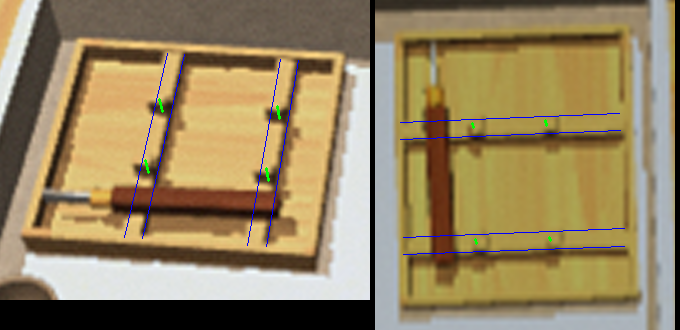

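```bash
python3 -m creep '[[0,0,0,0.115,255],[0,0,0,0.115,255],[0,0,0,0.113,255],[0.0143,-0.0386,0,0,255],[0.0143,-0.0386,0,0,255],[0.0143,-0.0386,0,0,255],[0.0143,-0.0386,0,0,255],[0.0143,-0.0386,0,0,255],[0.0143,-0.0386,0,0,255],[0.0143,-0.0386,0,0,255],[0.0143,-0.0386,0,0,255]]' 20
python3 -m creep '[[0.0143,-0.0386,0,0,255],[0.0143,-0.0386,0,0,255],[0.0143,-0.0386,0,0,255],[0.0143,-0.0386,0,0,255],[0.0143,-0.0386,0,0,255],[0.0143,-0.0386,0,0,255],[0.0143,-0.0386,0,0,255],[0.0143,-0.0386,0,0,255],[0,0,0,0,255],[0,0,0,0,255]]'
```

```text
t: 2.32
tool_pos: [0.3219, -0.2476, 0.2298]
orientation: [3.141, 0.033, 0.001]
force: [1.7, -0.2, 0.0]
opening: 0.0243
t: 3.15
tool_pos: [0.4293, 0.064, 0.2295]
orientation: [3.141, 0.042, -0.001]
force: [-0.1, -1.2, -0.5]
opening: 0.0005
```

```bash
python3 -m creep '[[0,0,0.032,0,255],[0,0,0.032,0,255],[0,0,0.032,0,255],[0,0,0.032,0,255],[0.012,0,0,0,255],[0.012,0,0,0,255],[0.012,0,0,0,255],[0.012,0,0,0,255],[0,0,0,0,255]]'
python3 - <<'E'
from h import *
for c in P: cv2.imwrite(f'pics/{c}1.png',read_camera(c)[150:400,140:360,::-1])
a,b=[cv2.imread(f'pics/{c}1.png') for c in P];cv2.imwrite('pics/d1.png',cv2.resize(np.hstack([a,b]),None,fx=1.8,fy=1.8))
E
```

```text
t: 3.9
tool_pos: [0.4789, 0.0612, 0.1021]
orientation: [3.141, 0.031, 0.002]
force: [-0.7, 0.2, -0.6]
opening: 0.0005
```

View pics/d1.png

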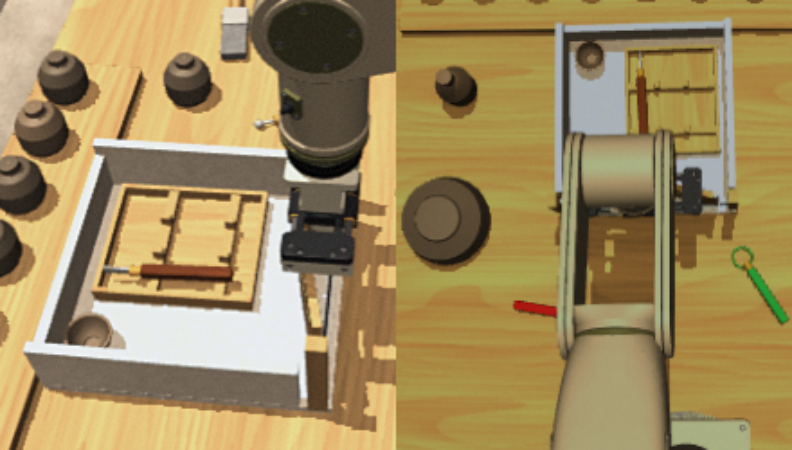

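```bash
python3 -m creep '[[0.012,-0.004,0,0,255],[0.012,-0.005,0,0,255],[0.010,-0.005,0,0,255],[0.008,-0.008,0,0,255],[0.008,-0.009,0,0,255],[0,0,0,0,255]]'
python3 -m creep '[[0.006,-0.009,0,0,255],[0.006,-0.009,0,0,255],[0,0,0,0,255]]'
python3 - <<'E'
from h import *
for c in P: cv2.imwrite(f'pics/{c}1.png',read_camera(c)[150:400,140:360,::-1])
a,b=[cv2.imread(f'pics/{c}1.png') for c in P];cv2.imwrite('pics/d2.png',cv2.resize(np.hstack([a,b]),None,fx=1.8,fy=1.8))
E
```

```text
t: 4.5
tool_pos: [0.5269, 0.0955, 0.1018]
orientation: [-3.141, -0.034, -0.001]
force: [0.2, 0.5, -0.3]
opening: 0.0009
t: 4.75
tool_pos: [0.5371, 0.1106, 0.1014]
orientation: [3.136, 0.033, -0.006]
force: [-11.2, -19.7, 7.0]
opening: 0.0005
```

View pics/d2.png

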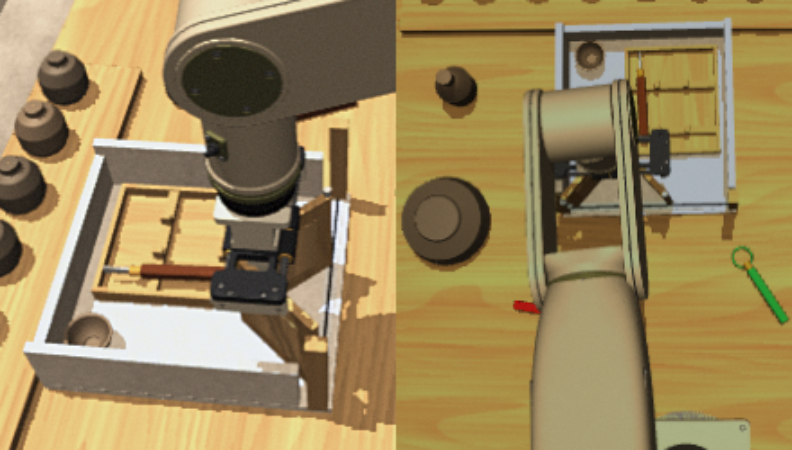

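```bash
python3 -m creep '[[-0.014,0.010,0,0,255],[0,0,-0.030,0,255],[0,0,-0.035,0,255],[0,0,-0.015,0,255],[-0.004,0.035,0,0,255],[-0.004,0.035,0,0,255],[-0.004,0.035,0,0,255],[-0.003,0.024,0,0,255],[0,0,0.030,0,255],[0,0,0.035,0,255],[0,0,0.015,0,255],[0,0,0,0,255]]'
python3 - <<'E'
from h import *
for c in P: cv2.imwrite(f'pics/{c}1.png',read_camera(c)[150:400,140:360,::-1])
a,b=[cv2.imread(f'pics/{c}1.png') for c in P];cv2.imwrite('pics/d3.png',cv2.resize(np.hstack([a,b]),None,fx=1.8,fy=1.8))
E
```

```text
t: 5.85
tool_pos: [0.5088, -0.026, 0.0972]
orientation: [-3.14, -0.033, 0.012]
force: [-0.9, -0.5, 0.3]
opening: 0.0005
```

View pics/d3.png

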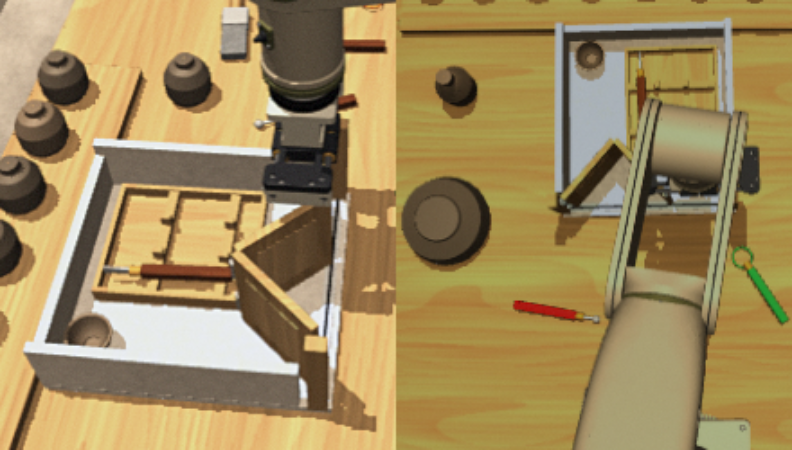

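```bash
python3 -m creep '[[0,-0.014,0,0,255],[0,-0.014,0,0,255],[0,-0.014,0,0,255],[0,-0.012,0,0,255],[0,-0.012,0,0,255],[0,-0.012,0,0,255],[0,-0.012,0,0,255],[0,-0.012,0,0,255],[0,-0.012,0,0,255],[0,0,0,0,255]]'
python3 -m creep '[[0,-0.010,0,0,255],[0,-0.010,0,0,255],[0,-0.010,0,0,255],[0,0,0,0,255],[0,0,0,0,255]]'
python3 - <<'E'
from h import *
for c in P: cv2.imwrite(f'pics/{c}1.png',read_camera(c)[150:400,140:360,::-1])
a,b=[cv2.imread(f'pics/{c}1.png') for c in P];cv2.imwrite('pics/d4.png',cv2.resize(np.hstack([a,b]),None,fx=1.8,fy=1.8))
E
```

```text
t: 6.78
tool_pos: [0.5094, 0.0899, 0.1017]
orientation: [-3.141, -0.037, 0.001]
force: [-0.6, 0.9, -0.2]
opening: 0.0004
t: 7.2
tool_pos: [0.5089, 0.1183, 0.1014]
orientation: [3.141, 0.036, -0.001]
force: [0.5, 0.7, -0.5]
opening: 0.0002
```

View pics/d4.png

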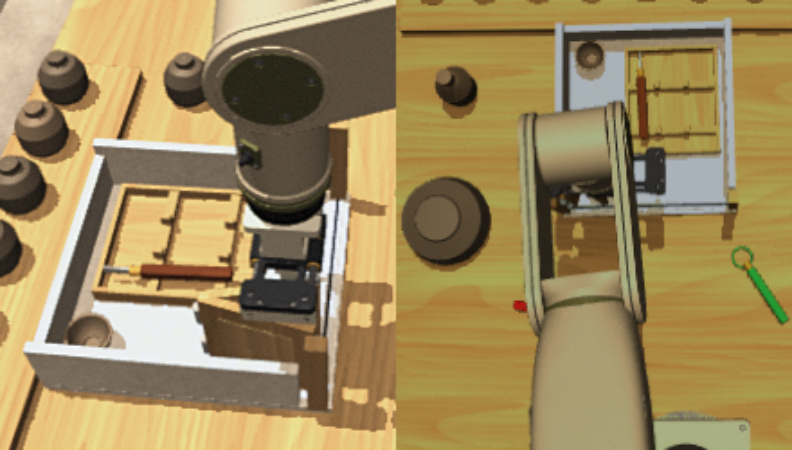

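```bash
python3 -m creep '[[0,-0.007,0,0,255],[0,-0.007,0,0,255],[0,0,0,0,255]]'
python3 -m creep '[[0,-0.005,0,0,255],[0,-0.005,0,0,255],[0,0,0,0,255]]'
```

```text
t: 7.55
tool_pos: [0.5088, 0.1327, 0.1017]
orientation: [-3.141, -0.034, -0.0]
force: [-0.2, -0.6, 0.1]
opening: 0.0003
t: 7.8
tool_pos: [0.5086, 0.1384, 0.1017]
orientation: [3.134, 0.034, -0.001]
force: [-1.8, -19.8, 3.3]
opening: 0.0003
```

```bash
python3 -m creep '[[0,0.025,0,0,255],[0,0.03,0,0,255],[0,0,-0.04,0,255],[0,0.02,-0.04,0,255],[0,0.04,-0.02,0,255],[-0.02,0.04,0,0,255],[-0.01,0.04,0,0,255],[-0.01,0.04,0,0,255],[-0.01,0.04,0,0,255],[0,0.04,0,0,255],[0,0.04,0,0,255],[0,0,0,0,255]]'
python3 - <<'E'
from h import *
np.set_printoptions(precision=4,suppress=True)
ims={c:read_camera(c) for c in P}
for q in("fold_hinge","track_end","jamb_hinge"):
  for c in P:
    for d in tip_of(c,q)[:2]: print(q,c,np.array(d['pixel']).round(1),d['confidence'],atz(c,d['pixel'],.151))
a,b=[ims[c][130:380,140:440,::-1] for c in P];cv2.imwrite('pics/d5.png',cv2.resize(np.hstack([a,b]),None,fx=1.33,fy=1.33))
E
```

```text
t: 8.8
tool_pos: [0.467, -0.2136, 0.1978]
orientation: [3.138, 0.026, 0.001]
force: [0.5, 0.1, 0.7]
opening: 0.0004
fold_hinge side [247.4 316.6] 0.94 [0.6004 0.1758 0.151 ]
fold_hinge side [316.6 332.9] 0.55 [0.4721 0.1951 0.151 ]
fold_hinge top [240.5 216.8] 0.95 [0.598  0.1704 0.151 ]
fold_hinge top [292.9 209.8] 0.33 [0.618  0.0184 0.151 ]
track_end side [318.2 310.4] 0.87 [0.4745 0.1489 0.151 ]
track_end top [244.  258.6] 0.83 [0.4763 0.158  0.151 ]
jamb_hinge side [315.6 327.9] 0.8 [0.475  0.1853 0.151 ]
jamb_hinge side [318. 314.] 0.53 [0.474  0.1565 0.151 ]
jamb_hinge top [229.7 260.7] 0.66 [0.4703 0.1991 0.151 ]
```

View pics/d5.png

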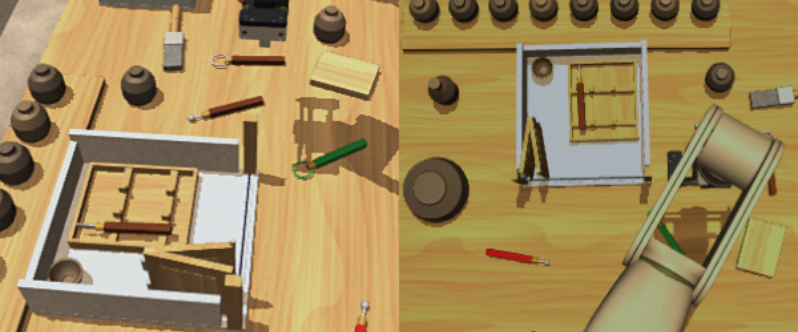

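```bash
python3 -m creep '[[0,0,0,-0.063,100],[0.0028,0.0389,0,0,100],[0.0028,0.0389,0,0,100],[0.0028,0.0389,0,0,100],[0.0028,0.0389,0,0,100],[0,0,0.04,0,100],[0,0,0.04,0,100],[0,0,0.04,0,100],[0,0,0,0,100],[0,0,0,0,100]]'
python3 - <<'E'
from h import *
ims={c:read_camera(c) for c in P}
s=read_state();X=s['tool_pos'];Rm=R.from_rotvec(s['orientation']).as_matrix();print(X,np.arctan2(Rm[1,0],Rm[0,0]),s['opening'])
a,b=ims['side'][100:260,240:400,::-1],ims['top'][180:340,340:500,::-1];cv2.imwrite('pics/l1.png',cv2.resize(np.hstack([a,b]),None,fx=2.5,fy=2.5))
E
```

```text
t: 10.03
tool_pos: [0.4904, -0.3592, 0.0752]
orientation: [-3.134, -0.135, 0.007]
force: [0.0, 0.1, 1.0]
opening: 0.0557
[ 0.49354989 -0.36200529  0.08048869] 0.08583769425751674 0.05652545249234465
```

View pics/l1.png

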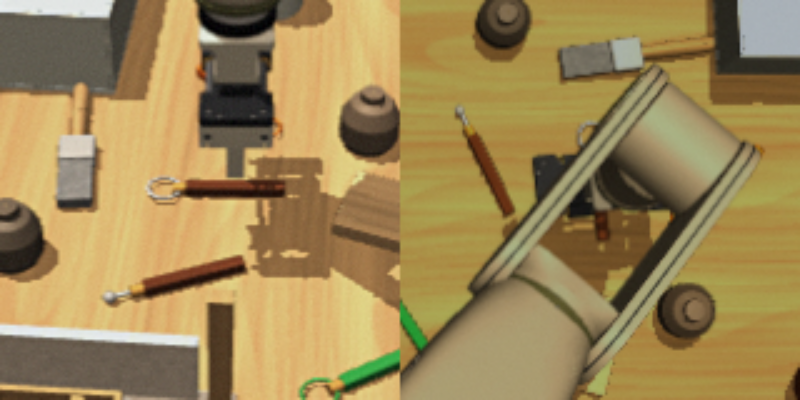

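```bash
python3 -m creep '[[0,0,0.02,0,100],[0,0,0,0,100],[0,0,0,0,100]]'; python3 -c "
from h import *
for i in range(3):
  s=read_state();print(s['tool_pos'],s['opening'],s['t'],s['dq'])
d=tip_of('side','loop_mid');print([(x['pixel'],x['confidence'],atz('side',x['pixel'],.0075)) for x in d])
"
```

```text
t: 10.38
tool_pos: [0.4929, -0.3619, 0.0598]
orientation: [3.137, 0.134, 0.003]
force: [-0.9, 0.8, 0.1]
opening: 0.0567
[ 0.49288419 -0.36193807  0.05984184] 0.05670499992161392 10.3833 [-1.50688782e-03 -6.91768546e-03 -9.84427516e-03  6.37109750e-05
  2.29517662e-03 -8.18819744e-04]
[ 0.49288419 -0.36193807  0.05984184] 0.05670499992161392 10.3833 [-1.50688782e-03 -6.91768546e-03 -9.84427516e-03  6.37109750e-05
  2.29517662e-03 -8.18819744e-04]
[ 0.49288419 -0.36193807  0.05984184] 0.05670499992161392 10.3833 [-1.50688782e-03 -6.91768546e-03 -9.84427516e-03  6.37109750e-05
  2.29517662e-03 -8.18819744e-04]
[([392.9, 247.9], 0.82, array([ 0.3276867, -0.1302098,  0.0075   ])), ([334.0, 174.8], 0.69, array([ 0.49156892, -0.37221146,  0.0075    ])), ([246.1, 281.8], 0.48, array([0.657456  , 0.00412266, 0.0075    ])), ([243.5, 301.0], 0.27, array([0.6525043 , 0.05542574, 0.0075    ]))]
```

```bash
python3 -m creep '[[-0.002,0.006,0.015,0,100],[0,0,0.015,0,100],[0,0,0.010,0,100],[0,0,0.005,0,100],[0,0,0,0,100],[0,0,0,0,100]]'
```

```text
t: 10.93
tool_pos: [0.4905, -0.3679, 0.0125]
orientation: [-3.139, -0.133, 0.0]
force: [0.1, -1.3, 0.4]
opening: 0.0564
```

```bash
python3 -m creep '[[0,0,-0.001,0,255],[0,0,0,0,255],[0,0,0,0,255],[0,0,0,0,255],[0,0,0,0,255],[0,0,0,0,255],[0,0,0,0,255]]' 30; python3 -m creep '[[0,0,-0.01,0,255],[0,0,-0.02,0,255],[0,0,-0.02,0,255],[0,0,0,0,255]]'
```

```text
t: 11.52
tool_pos: [0.4905, -0.3678, 0.0136]
orientation: [3.139, 0.133, 0.0]
force: [0.3, -0.9, 0.4]
opening: 0.0146
t: 11.85
tool_pos: [0.4928, -0.3697, 0.0689]
orientation: [3.134, 0.133, 0.008]
force: [0.5, -0.3, 0.8]
opening: 0.0149
```

```bash
python3 -m creep '[[0,0,-0.035,0,255],[0,0,-0.035,0,255],[0,0,-0.035,0.048,255],[0.0148,-0.0353,0,0,255],[0.0148,-0.0353,0,0,255],[0.0148,-0.0353,0,0,255],[0.0148,-0.0353,0,0,255],[0.0148,-0.0353,0,0,255],[0.0148,-0.0353,0,0,255]]'
python3 -m creep '[[0.0148,-0.0353,0,0,255],[0.0148,-0.0353,0,0,255],[0.0148,-0.0353,0,0,255],[0.0148,-0.0353,0,0,255],[0.0148,-0.0353,0,0,255],[0,0,0,0,255],[0,0,0.03,0,255],[0,0,0.03,0,255],[0,0,0,0,255],[0,0,0,0,255],[0,0,0,0,255]]'
python3 - <<'E'
from h import *
ims={c:read_camera(c) for c in P}
s=read_state();X=s['tool_pos'];Rm=R.from_rotvec(s['orientation']).as_matrix();print(X,np.arctan2(Rm[1,0],Rm[0,0]),s['opening'])
for c in P:
  for q in("loop_mid","loop_tip"):
    print(c,q,[(np.round(x['pixel'],1),round(x['confidence'],2),atz(c,x['pixel'],X[2]-.006).round(4)) for x in tip_of(c,q)])
a,b=ims['side'][190:350,150:310,::-1],ims['top'][140:300,220:380,::-1];cv2.imwrite('pics/l2.png',cv2.resize(np.hstack([a,b]),None,fx=2.5,fy=2.5))
E
```

```text
t: 12.6
tool_pos: [0.5716, -0.151, 0.1684]
orientation: [-3.141, -0.057, 0.0]
force: [1.1, 0.0, -0.9]
opening: 0.0146
t: 13.52
tool_pos: [0.6392, 0.0261, 0.1097]
orientation: [3.141, 0.057, 0.001]
force: [1.2, 0.5, 1.0]
opening: 0.0146
[0.64040393 0.02599773 0.11118486] 0.03636755602932145 0.014716879643444392
side loop_mid [(array([245.4, 264.9]), 0.8, array([0.6413, 0.028 , 0.1052])), (array([394.1, 247.5]), 0.78, array([ 0.3346, -0.0512,  0.1052]))]
side loop_tip [(array([361.4, 259.1]), 0.67, array([ 0.4023, -0.0127,  0.1052])), (array([200.2, 262.7]), 0.52, array([0.7374, 0.0325, 0.1052]))]
top loop_mid [(array([474.4, 247.8]), 0.67, array([ 0.5111, -0.5203,  0.1052])), (array([347.4, 316.1]), 0.46, array([ 0.312 , -0.139 ,  0.1052])), (array([293.8, 202.8]), 0.45, array([0.6482, 0.0186, 0.1052]))]
top loop_tip [(array([450.3, 271.7]), 0.55, array([ 0.4401, -0.4449,  0.1052])), (array([330.6, 286.3]), 0.55, array([ 0.3989, -0.0904,  0.1052]))]
```

View pics/l2.png

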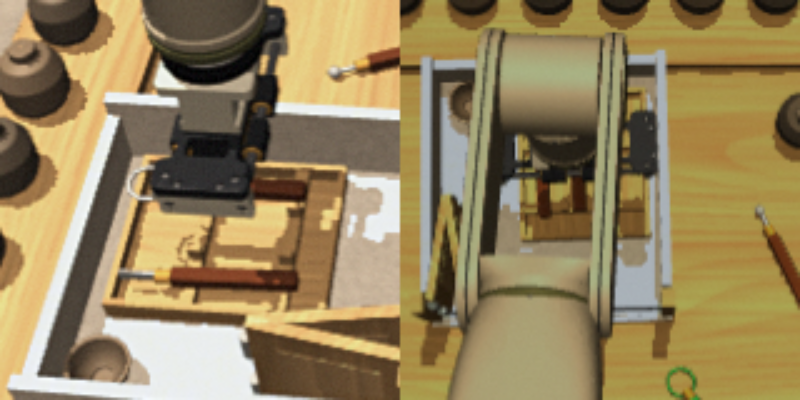

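```bash
python3 -m creep '[[0,0,0.02,0,255],[0,0,0.02,0,255],[0,0,0.014,0,255],[0,0,0.004,0,255],[0,0,0,0,255],[0,0,0,0,255]]'; python3 -m creep '[[0,0,0.002,0,255],[0,0,0.002,0,255],[0,0,0,0,255],[0,0,0,0,255]]'
```

```text
t: 14.32
tool_pos: [0.6391, 0.0263, 0.051]
orientation: [3.141, 0.058, 0.0]
force: [0.4, -0.1, 0.6]
opening: 0.0147
t: 14.65
tool_pos: [0.6391, 0.0263, 0.047]
orientation: [3.141, 0.058, 0.001]
force: [-0.1, -0.7, -1.1]
opening: 0.0145
```

```bash
python3 -m creep '[[0,0,0.0015,0,255],[0,0,0.001,0,255],[0,0,0,0,255],[0,0,0,0,255]]'; python3 -c "
from h import *
c='side';a=read_camera(c)[190:350,150:310,::-1];cv2.imwrite('pics/l3.png',cv2.resize(a,None,fx=3.5,fy=3.5))"
```

```text
t: 14.98
tool_pos: [0.6394, 0.0263, 0.0455]
orientation: [3.141, 0.058, 0.002]
force: [-3.8, 0.2, 8.5]
opening: 0.0144
```

View pics/l3.png

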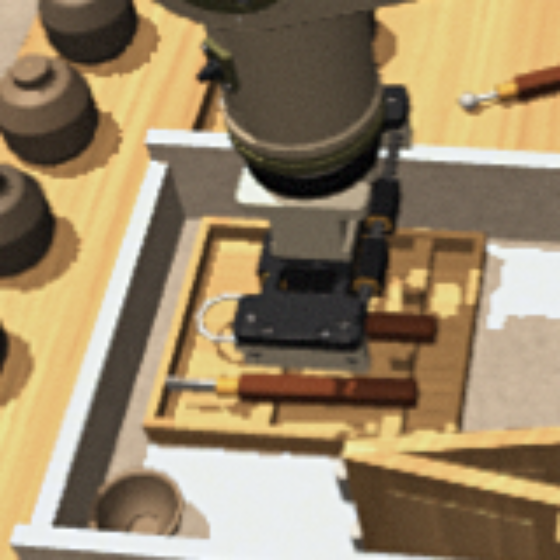

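The 8.5 N upward force at the predicted height means the handle is seated on the rests, so I'll open a little and rise.

```bash
python3 -m creep '[[0,0,0,0,180],[0,0,0,0,180],[0,0,0,0,180],[0,0,-0.01,0,180],[0,0,-0.03,0,180],[0,0,-0.04,0,180],[0,0,-0.04,0,180],[0,0.03,-0.02,0,180],[-0.02,0.04,0,0,180],[-0.02,0.04,0,0,180],[-0.02,0.04,0,0,180],[-0.015,0.04,0,0,180]]'
python3 -m creep '[[-0.015,0.035,0,0,100],[0,0,0,0,100],[0,0,0,0,100]]'
python3 - <<'E'
from h import *
np.set_printoptions(precision=4,suppress=True)
ims={c:read_camera(c) for c in P}
s=read_state();X=s['tool_pos'];Rm=R.from_rotvec(s['orientation']).as_matrix();print(X,np.arctan2(Rm[1,0],Rm[0,0]),s['opening'])
for c in P:
  for q in("loop_mid","loop_tip"):
    print(c,q,[(np.round(x['pixel'],1),round(x['confidence'],2),atz(c,x['pixel'],.0395).round(4)) for x in tip_of(c,q)])
a,b=ims['side'][170:350,150:330,::-1],ims['top'][140:320,220:400,::-1];cv2.imwrite('pics/l4.png',cv2.resize(np.hstack([a,b]),None,fx=2.2,fy=2.2))
E
```

```text
t: 16.03
tool_pos: [0.574, -0.1581, 0.1851]
orientation: [3.141, 0.059, 0.001]
force: [0.2, 0.2, 0.1]
opening: 0.0274
t: 16.28
tool_pos: [0.5607, -0.1945, 0.1848]
orientation: [3.141, 0.052, 0.001]
force: [-0.4, -0.1, -0.0]
opening: 0.0427
[ 0.5616 -0.192   0.1845] 0.03649856655547362 0.05051051694002338
side loop_mid [(array([392.8, 245.4]), 0.77, array([ 0.3311, -0.1113,  0.0395])), (array([248.6, 282.1]), 0.76, array([0.6431, 0.0259, 0.0395])), (array([331. , 134.9]), 0.55, array([ 0.5129, -0.505 ,  0.0395]))]
side loop_tip [(array([204.7, 281.1]), 0.94, array([0.7403, 0.0338, 0.0395])), (array([359.7, 259.5]), 0.9, array([ 0.4051, -0.0621,  0.0395])), (array([349.8, 152.6]), 0.68, array([ 0.4536, -0.4319,  0.0395]))]
top loop_mid [(array([294.7, 208.1]), 0.74, array([0.6452, 0.0196, 0.0395])), (array([473.1, 248.5]), 0.54, array([ 0.5168, -0.5354,  0.0395])), (array([233.1, 261.2]), 0.19, array([0.4794, 0.2089, 0.0395]))]
top loop_tip [(array([450.2, 272.1]), 0.78, array([ 0.4437, -0.4606,  0.0395])), (array([292.2, 186. ]), 0.58, array([0.7158, 0.0279, 0.0395])), (array([375.2, 243.3]), 0.37, array([ 0.534 , -0.2295,  0.0395]))]
```

View pics/l4.png

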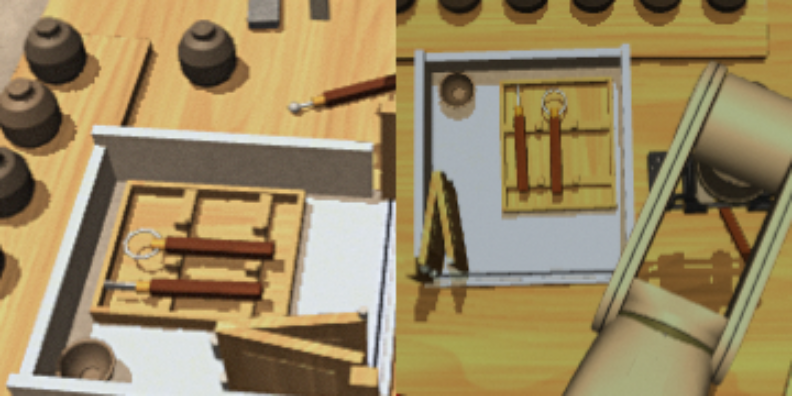

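```bash
python3 -m creep '[[0,0,0,-0.101,100],[0,0,0,-0.101,100],[0,0,0,-0.101,100],[0,0,0,-0.102,100],[-0.027,0.0095,0,0,100],[-0.027,0.0095,0,0,100],[0,0,0.04,0,100],[0,0,0.04,0,100],[0,0,0.035,0,100],[0,0,0,0,100],[0,0,0,0,100]]'
python3 - <<'E'
from h import *
s=read_state();X=s['tool_pos'];Rm=R.from_rotvec(s['orientation']).as_matrix();print(X,np.arctan2(Rm[1,0],Rm[0,0]),s['opening'])
for c in P:
  for q in("ball_mid",):
    print(c,q,[(np.round(x['pixel'],1),round(x['confidence'],2),atz(c,x['pixel'],.0075).round(4)) for x in tip_of(c,q)])
a,b=[read_camera(c)[120:300,240:420,::-1] for c in P];cv2.imwrite('pics/b1.png',cv2.resize(np.hstack([a,b]),None,fx=2.2,fy=2.2))
E
```

```text
t: 17.5
tool_pos: [0.5191, -0.231, 0.0672]
orientation: [-3.061, -0.689, 0.006]
force: [-1.0, 0.5, 0.5]
opening: 0.0569
[ 0.51912897 -0.23096624  0.06718969] 0.44306934404267195 0.056850917460172776
side ball_mid [(array([317.2, 209.2]), 0.87, array([ 0.5226, -0.2382,  0.0075])), (array([405.6, 400.3]), 0.83, array([0.2974, 0.2429, 0.0075]))]
top ball_mid [(array([373.8, 248.9]), 0.52, array([ 0.5203, -0.228 ,  0.0075])), (array([222.9, 320.9]), 0.46, array([0.2961, 0.2434, 0.0075]))]
```

View pics/b1.png

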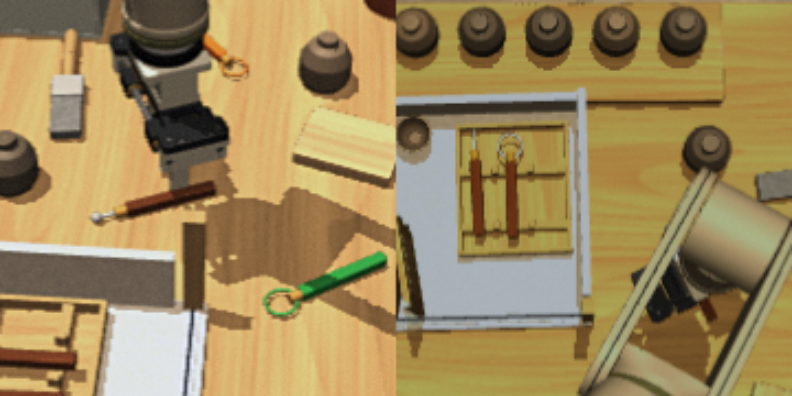

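```bash
python3 -m creep '[[0,0.002,0.02,0,100],[0,0,0.018,0,100],[0,0,0.010,0,100],[0,0,0.003,0,100],[0,0,0,0,100],[0,0,0,0,100]]'
```

```text
t: 18.2
tool_pos: [0.5223, -0.235, 0.0193]
orientation: [3.064, 0.688, 0.002]
force: [0.3, 1.0, -0.1]
opening: 0.056
```

```bash
python3 -m creep '[[-0.002,0,0.0055,0,100],[0,0,0,0,100],[0,0,0,0,255],[0,0,0,0,255],[0,0,0,0,255],[0,0,0,0,255],[0,0,0,0,255],[0,0,0,0,255]]' 30; python3 -m creep '[[0,0,-0.01,0,255],[0,0,-0.02,0,255],[0,0,-0.02,0,255],[0,0,0,0,255]]'
```

```text
t: 18.87
tool_pos: [0.5198, -0.2354, 0.0126]
orientation: [3.065, 0.688, 0.0]
force: [0.2, -0.4, 1.0]
opening: 0.0212
t: 19.2
tool_pos: [0.5224, -0.2369, 0.0676]
orientation: [3.061, 0.687, 0.008]
force: [0.9, -0.4, 0.6]
opening: 0.0145
```

The jaws were still closing when the lift began (opening 21 mm), so I'll check the grip.

```bash
python3 - <<'E'
from h import *
s=read_state();print(s['tool_pos'],s['opening'])
a=read_camera('side')[140:260,240:400,::-1];cv2.imwrite('pics/b2.png',cv2.resize(a,None,fx=4.5,fy=4.5))
E
```

```text
[ 0.5224484  -0.23692577  0.06764873] 0.014455582186689566
```

View pics/b2.png

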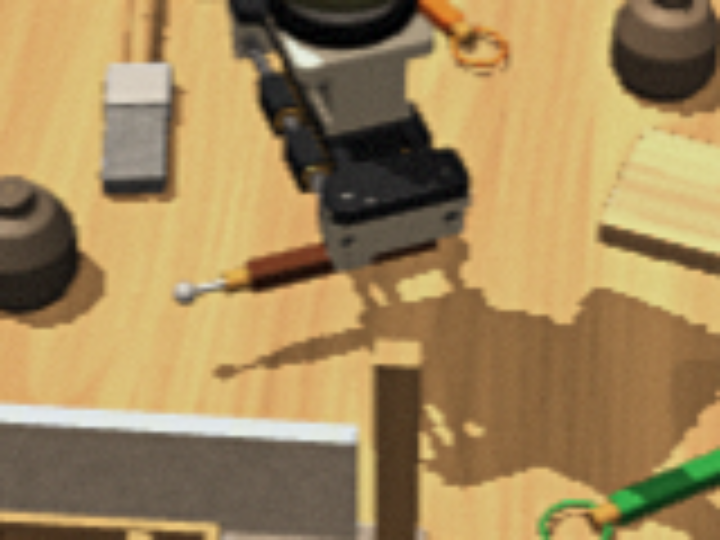

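It hangs level, but there's plenty of time, so I'll set it back on the table and regrip properly.

```bash
python3 -m creep '[[0,0,0.02,0,255],[0,0,0.018,0,255],[0,0,0.004,0,255],[0,0,0,0,255],[0,0,0.002,0,255],[0,0,0.002,0,255],[0,0,0,0,255],[0,0,0,0,255]]'; python3 -m creep '[[0,0,0.002,0,255],[0,0,0.001,0,255],[0,0,0,0,255],[0,0,0,0,255]]'
```

```text
t: 19.92
tool_pos: [0.5193, -0.2353, 0.018]
orientation: [-3.064, -0.688, 0.002]
force: [-9.1, 3.5, 17.5]
opening: 0.0145
t: 20.25
tool_pos: [0.5197, -0.2352, 0.0173]
orientation: [-3.064, -0.689, 0.001]
force: [-17.4, 10.4, 39.2]
opening: 0.0147
```

```bash
python3 -m creep '[[0,0,-0.002,0,180],[0,0,0,0,180],[0,0,0,0,180],[0,0,0,0,180]]'; python3 -m creep '[[0,0,0,0,180],[0,0,0,0,180]]'
```

```text
t: 20.58
tool_pos: [0.5194, -0.2353, 0.015]
orientation: [-3.065, -0.688, 0.001]
force: [0.5, 0.0, -0.6]
opening: 0.0274
t: 20.75
tool_pos: [0.5194, -0.2353, 0.015]
orientation: [-3.065, -0.688, 0.001]
force: [0.6, -0.9, -0.5]
opening: 0.0272
```

```bash
python3 - <<'E'
from h import *
s=read_state();print(s['tool_pos'],s['opening'],s['force'])
a=read_camera('side')[140:260,240:400,::-1];cv2.imwrite('pics/b3.png',cv2.resize(a,None,fx=4.5,fy=4.5))
E
```

```text
[ 0.5193549  -0.23527518  0.01497814] 0.02723336775370856 [ 0.57430071 -0.9101834  -0.49083507]
```

View pics/b3.png

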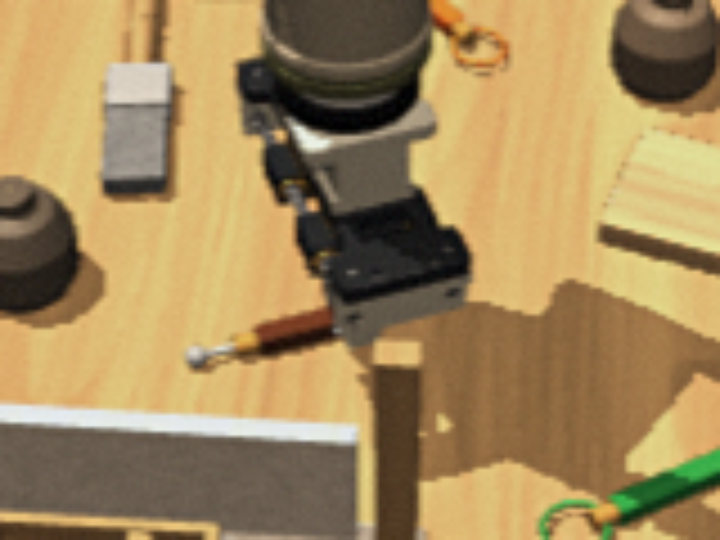

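Released and flat on the table. I'll grip again, waiting for full closure before lifting.

```bash
python3 -m creep '[[0,0,0.0015,0,255],[0,0,0,0,255],[0,0,0,0,255],[0,0,0,0,255],[0,0,0,0,255],[0,0,0,0,255],[0,0,0,0,255],[0,0,0,0,255]]' 30
```

```text
t: 21.47
tool_pos: [0.5197, -0.2355, 0.0141]
orientation: [3.065, 0.688, 0.0]
force: [0.2, 0.3, -0.8]
opening: 0.0148
```

```bash
python3 -m creep '[[0,0,-0.02,0,255],[0,0,-0.04,0,255],[0,0,-0.04,0,255],[0,0,-0.04,0,255],[0,0,-0.02,0.1,255],[0,0,0,0.1,255],[0,0,0,0.1,255],[0,0,0,0.105,255],[0,0,0,0,255]]'
python3 -m creep '[[0.0215,-0.0345,0,0,255],[0.0215,-0.0345,0,0,255],[0.0215,-0.0345,0,0,255],[0.0215,-0.0345,0,0,255],[0.0215,-0.0345,0,0,255],[0.0215,-0.0345,0,0,255],[0,0,0.03,0,255],[0,0,0.03,0,255],[0,0,0,0,255],[0,0,0,0,255],[0,0,0,0,255]]'
python3 - <<'E'
from h import *
ims={c:read_camera(c) for c in P}
s=read_state();X=s['tool_pos'];Rm=R.from_rotvec(s['orientation']).as_matrix();print(X,np.arctan2(Rm[1,0],Rm[0,0]),s['opening'])
for c in P:
  for q in("ball_mid","ball_tip"):
    print(c,q,[(np.round(x['pixel'],1),round(x['confidence'],2),atz(c,x['pixel'],X[2]-.006).round(4)) for x in tip_of(c,q)])
a,b=ims['side'][190:350,150:310,::-1],ims['top'][140:300,220:380,::-1];cv2.imwrite('pics/b4.png',cv2.resize(np.hstack([a,b]),None,fx=2.5,fy=2.5))
E
```

```text
t: 22.22
tool_pos: [0.5197, -0.2355, 0.1743]
orientation: [3.141, 0.05, 0.001]
force: [0.1, 0.3, -1.6]
opening: 0.0148
t: 23.13
tool_pos: [0.6413, -0.0243, 0.1152]
orientation: [3.141, 0.059, 0.001]
force: [0.1, -0.1, 0.4]
opening: 0.0147
[ 0.64241627 -0.02462016  0.11676942] 0.03669602539578523 0.014701011215574529
side ball_mid [(array([404.8, 400.1]), 0.98, array([0.3122, 0.2847, 0.1108])), (array([251.5, 247.8]), 0.51, array([ 0.6363, -0.0141,  0.1108]))]
side ball_tip [(array([206.4, 245.3]), 0.72, array([ 0.7344, -0.0107,  0.1108])), (array([412.9, 357.2]), 0.7, array([0.2981, 0.2037, 0.1108])), (array([251.9, 265.1]), 0.7, array([0.6262, 0.0311, 0.1108]))]
top ball_mid [(array([222.9, 319.8]), 0.73, array([0.3013, 0.2235, 0.1108])), (array([304.7, 203.3]), 0.53, array([ 0.6454, -0.0142,  0.1108])), (array([436.1, 203.6]), 0.35, array([ 0.6442, -0.4076,  0.1108]))]
top ball_tip [(array([251.1, 326.7]), 0.72, array([0.2817, 0.1407, 0.1108]))]
```

View pics/b4.png

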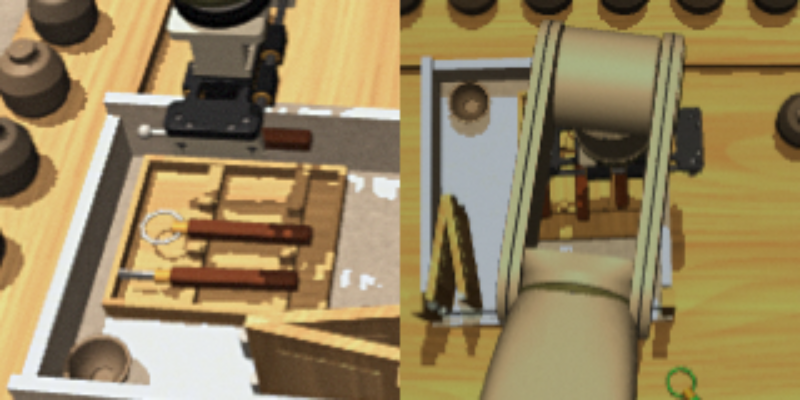

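```bash
python3 -m creep '[[0,0,0.02,0,255],[0,0,0.02,0,255],[0,0,0.018,0,255],[0,0,0.004,0,255],[0,0,0,0,255],[0,0,0,0,255],[0,0,0,0,255]]'
```

```text
t: 24.02
tool_pos: [0.6422, -0.024, 0.0539]
orientation: [3.141, 0.058, 0.004]
force: [0.7, -0.7, -0.4]
opening: 0.0146
```

```bash
python3 -m creep '[[0,0,0.004,0,255],[0,0,0.002,0,255],[0,0,0,0,255],[0,0,0,0,255]]'; python3 -m creep '[[0,0,0.001,0,255],[0,0,0,0,255],[0,0,0,0,255]]'
```

```text
t: 24.35
tool_pos: [0.6409, -0.0238, 0.0461]
orientation: [-3.141, -0.058, 0.0]
force: [0.5, 0.9, -0.2]
opening: 0.0148
t: 24.6
tool_pos: [0.6412, -0.0238, 0.0457]
orientation: [3.141, 0.058, 0.001]
force: [-3.7, -0.0, 4.0]
opening: 0.0148
```

Contact at the expected height (4 N). Release slightly, rise, retreat.

```bash
python3 -m creep '[[0,0,0,0,192],[0,0,0,0,192],[0,0,0,0,192],[0,0,-0.008,0,192],[0,0,-0.03,0,192],[0,0,-0.04,0,192],[0,0,-0.04,0,192],[0,0.03,-0.02,0,192],[-0.02,0.04,0,0,192],[-0.02,0.04,0,0,192],[-0.02,0.04,0,0,192],[-0.015,0.04,0,0,192]]'
python3 -m creep '[[-0.01,0.04,0,0,192],[0,0.03,0,0,192],[0,0,0,0,192],[0,0,0,0,192],[0,0,0,0,192]]'
python3 - <<'E'
from h import *
ims={c:read_camera(c) for c in P}
for c in P:
  for q in("loop_mid","loop_tip","ball_mid","ball_tip","place_middle","place_last","knife_mid"):
    print(c,q,[(np.round(x['pixel'],1),round(x['confidence'],2),atz(c,x['pixel'],.0395).round(4)) for x in tip_of(c,q) if abs(x['pixel'][0]-260)<60 and 180<x['pixel'][1]<310][:2])
a,b=ims['side'][170:350,150:330,::-1],ims['top'][140:320,220:400,::-1];cv2.imwrite('pics/f1.png',cv2.resize(np.hstack([a,b]),None,fx=2.2,fy=2.2))
s=read_state();print(s['force'],s['tool_pos'])
E
```

```text
t: 25.6
tool_pos: [0.5761, -0.2083, 0.184]
orientation: [3.141, 0.059, 0.001]
force: [1.1, 0.4, 0.0]
opening: 0.023
t: 26.02
tool_pos: [0.5698, -0.2769, 0.1832]
orientation: [-3.14, -0.057, -0.0]
force: [1.0, -0.1, -0.6]
opening: 0.0232
side loop_mid [(array([247.9, 283.9]), 0.56, array([0.6437, 0.0307, 0.0395]))]
side loop_tip [(array([206.2, 281.2]), 0.62, array([0.7369, 0.0337, 0.0395]))]
side ball_mid [(array([249.7, 264.4]), 0.79, array([ 0.6506, -0.0221,  0.0395]))]
side ball_tip [(array([211.7, 261.4]), 0.83, array([ 0.7387, -0.0213,  0.0395])), (array([244.3, 289.1]), 0.38, array([0.6487, 0.045 , 0.0395]))]
side place_middle [(array([248.5, 280.9]), 0.66, array([0.644 , 0.0227, 0.0395]))]
side place_last [(array([252.5, 262.7]), 0.59, array([ 0.6452, -0.0275,  0.0395]))]
side knife_mid [(array([243.8, 301.2]), 0.89, array([0.6433, 0.0756, 0.0395])), (array([204.5, 279.2]), 0.63, array([0.7421, 0.0288, 0.0395]))]
top loop_mid [(array([295.3, 207.1]), 0.77, array([0.6483, 0.0177, 0.0395]))]
top loop_tip [(array([292.7, 183.7]), 0.53, array([0.7232, 0.0264, 0.0395]))]
top ball_mid [(array([307.5, 181.4]), 0.64, array([ 0.7305, -0.0201,  0.0395]))]
top ball_tip []
top place_middle [(array([294.2, 210.6]), 0.96, array([0.6372, 0.0211, 0.0395]))]
top place_last [(array([307.8, 207.9]), 0.81, array([ 0.6457, -0.0212,  0.0395]))]
top knife_mid [(array([271.9, 210.7]), 0.56, array([0.6372, 0.0907, 0.0395]))]
[-0.58954975  1.19216569  0.5792999 ] [ 0.56971023 -0.27746176  0.18301935]
```

View pics/f1.png

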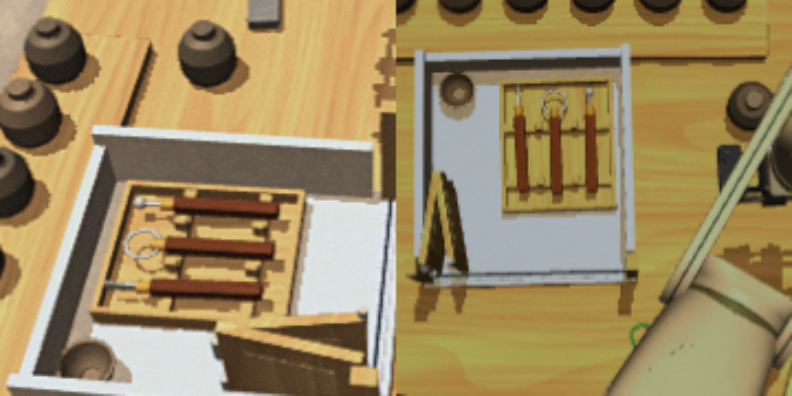

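All three tools lie level and side by side, with their working ends to the back and the door folded. The gripper is clear.

```bash
python3 -c "
from plant import *
print(close_job())"
```

```text
the job is handed in; nothing more can be done
None
```

The job was handed in at about 26 s of the 72 s allowed. The door is folded back, and both tools lie let go in their places, working ends to the back.

- **Door:** I pushed it at the fold hinge, then pressed on the second panel until it hit the stop at about 20 N. The hinge positions in the pictures give roughly 1.42 rad, with 1.25 needed.
- **Loop tool (brown, steel loop):** it was set down in the middle place under light contact, then released. Its detected middle falls about 1–11 mm from where the network puts the place point, mostly along the tool. The worst value is from the top view. The limit is 18 mm.
- **Ball tool (brown):** the first grip was premature because the jaws were still closing when the lift began. I set it back down, pressing with up to 39 N on the wrist, and gripped it again before laying it in the last place. The side view puts it about 5 mm from the place point.
- **Disagreements:** the two cameras differ by about 6 mm on the tray, so I used their average. In the last top view the ball tool's middle was reported at its tip, which I took as a network error because the picture shows the handle centred across both rests.
- **Everything else:** I never touched the knife, the bystanders or the coloured look-alikes. The last crop shows the knife and the things around the bay where they were. It does not cover the bowl, the second cup or the bat, and I did not measure how far anything may have moved.

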